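# Close the topping tub with the lid that fits

## Task

Three red lids of different diameters lie near the open steel topping tub. Pick the one lid that fits the tub's mouth and set it on the tub so that it sits flat and fully home all round; set it down rather than dropping it. Leave the tub standing where it is and leave the other two lids where they lie.

Things in the scene. Friction and masses are not known exactly. Their poses are not given: they have to be found in the camera images.
- tub: round open steel topping tub, standing loose on the counter, 80 mm tall, 92 mm outside diameter at the rim (95 mm over its rolled lip), 84 mm mouth, 80 mm outside diameter at the foot, wall 4 mm, about 0.5 kg. Origin: centre of its underside, z up. When the right lid is seated its flange rests on the rim and its origin is 73 mm above the tub's origin
- lid_76: red lid 76 mm across, too small for the tub: it falls in. Lies right way up. Origin: centre of its underside, z up. From the origin up: tapered plug 0 to 7 mm (42 mm wide below, 56 mm above); flange 76 mm wide, 7 to 11 mm; round white knob 24 mm wide on the axis, 11 to 46 mm: grip it from above, any yaw. About 80 g
- lid_94: red lid 94 mm across, the one that fits the tub: plug enters the mouth with 5 mm play all round, flange covers the rim. Lies right way up. Origin: centre of its underside, z up. From the origin up: tapered plug 0 to 7 mm (60 mm wide below, 74 mm above); flange 94 mm wide, 7 to 11 mm; round white knob 24 mm wide on the axis, 11 to 46 mm: grip it from above, any yaw. About 80 g
- lid_112: red lid 112 mm across, too large for the tub: its plug jams in the mouth and the flange stays off the rim. Lies right way up. Origin: centre of its underside, z up. From the origin up: tapered plug 0 to 7 mm (78 mm wide below, 92 mm above); flange 112 mm wide, 7 to 11 mm; round white knob 24 mm wide on the axis, 11 to 46 mm: grip it from above, any yaw. About 80 g
Mind the look-alikes: they are no part of the job. Leave any black look-alike of the lid_94 alone.

How it is judged:
By the outcome, as a careful person would: the job done as asked, in the order asked, and still so for the second after the job is handed in, with the robot touching nothing.
It also fails if it takes over 35 s, if anything falls off the work surface, if the arm or the gripper's body presses on something with over 40 N, if the wrist force passes 120 N, or if a joint passes its speed limit or range.

## Robot

A 6-joint arm with a two-finger parallel gripper is mounted at the origin on a cart in front of the work surface, level with it; the furniture and walls round the work are solid. World frame = base frame: x ahead of the robot, y to its left, z up, the work surface at z = 0. Lengths are in m, angles in degrees, forces in N, time in s.
With the tool pointing down it reaches from about 0.4 to 0.825 m from the base axis. Payload 7 kg.
Tool frame: the origin (TCP) lies midway between the tips of the shut fingers; the grasp point (between the pads) lies 19 mm behind it; z points along the fingers, y is the line along which they close (so a half turn about z gives the same grasp; the last joint's range is limited). The gripper opens to 88 mm and grips with 3 to 60 N. Pads are 19 mm wide; open, the fingers measure 130 mm over their backs; the gripper's body (78 mm by 193 mm) begins 47 mm behind the grasp point.
Start: joints at [88.012, 20.546, 0.682, 0, -70.136, -16.507], TCP at [0.214, 0.64, 0.227] pointing down, gripper open.
Joint ranges: [-176.03, 176.03], [-82.01, 121.73], [-58.28, 71.71], [-173.87, 95.51], [-174.79, -0.11], [-173.66, 173.66]. Speed limits (degrees/s): [136.94, 136.94, 172.46, 180, 180, 180].

## Interface

Orientations are given as [roll, pitch, yaw] about the fixed x, y, z axes, in that order (R = Rz(yaw) Ry(pitch) Rx(roll)).
In Python, from plant import r gives the robot as it stands.
- The arm moves only by the tool drive_tool, never from a script. Its argument "commands" is a list of rows, each an object of numbers: "hand": the closure, from 0 (fully open) to 1 (shut); "tx", "ty", "tz": the shift along the world's x, y, z scaled (see below); "turn": the turn about the world's z scaled (see below). A call has 1 to 10 rows; each row is the pose to reach, as a shift and turn from the pose commanded when the call began; what a row does not reach only later rows make up. The controller multiplies each number of a shift by 0.6 m and each number of a turn by 90 degrees. A row lasts 1/10 s, in which the tool goes at most 50 mm and 8.59 degrees, less where a joint would pass 70% of its speed; a pose out of reach is approached as far as the arm can. A call with a number of a shift or a turn outside -1 to 1 is refused whole. A call with a gripper value outside its range is refused whole. The fingers move at their own pace and stop on an object; "grip_force" is the grip in N (left out, the last holds). Time passes only in rows, so rows that repeat a pose let the fingers close. It gives the time, the measured TCP pose, the force, the opening and the grip force at its end, in the units of the state.
- r.get_state(): the state, without advancing time (a new reading comes with each control period).
- r.capture(name): name is "scene" or "top"; returns a dict with "frame" (384x512x3 uint8, red, green, blue), "fx", "fy", "cx", "cy" (pixels), "world_from_camera" (4x4, takes a point from camera to world coordinates). Camera axes: x right, y down, z forward; pixel columns grow to the right and rows downward; lengths in m; the calibration is good to about 2 mm. A picture is of the moment at which its call begins. There is no depth.
- r.close_job(): hands the job in; it is judged then, once.
Trained networks look in the newest picture that a camera, given by its name, has taken for a name from the list of things; names that differ only in an ending like _2 or _b are one class to them, and where a whole thing is asked for, a point or a joint stands for the part that bears it (a point fixed in the world has none). Each returns a list of dicts, best first, with "score" (0 to 1); they miss things now and then, are a little off and sometimes report something else, mostly with a low value. They report only what shows in the picture. A call takes as long as a camera call. They do not tell look-alikes from the thing itself.
- r.trace(label, camera): "pixels" (384x512 bool, what is visible of it) and "extent" ([left, top, right, bottom] in pixels, round what is visible of it).
The state is a dict: "time_s": time; "joints": joint angles; "qd": joint speeds; "joint_torque": joint torques, N m; "tcp_pos": TCP position; "eef_rot": TCP orientation; "contact_force": force on the tool from outside, world axes, zero at the start; "moment": the same for the moment, N m; "gripper_width": finger opening in m; "gripper_force": force on a finger pad.
Only numpy, scipy, OpenCV 4.12 (cv2) and the standard library are available. Lean on these libraries where they do the work, as an engineer would, in place of code of your own. Each camera call takes 0.05 s, during which the arm holds its last target. There are 200 camera calls.

## Working session

There is one attempt and no reset: what is moved stays moved. The work goes in short steps, Python scripts to look and compute and a tool call to move; the robot and the scene stay as the last step left them, time stands still between calls to the robot, and variables do not carry over. Pictures are saved under pics/ and viewed, at most 10 in all, crops included, and the job is handed in when it is done.

Besides the shell and the picture viewer there is one more tool, called after "Emit:" as name(argument=value, ...) on one line, values as JSON. drive_tool: Moves the arm, as the interface text tells. Its arguments: {"type":"object","properties":{"commands":{"type":"array"},"grip_force":{"type":"number"}},"required":["commands"]}

```bash
mkdir -p pics
cat > h.py <<'E'
from plant import r
import numpy as np, cv2
def ray(c,u,v,z):
    T=np.array(c["world_from_camera"]);d=T[:3,:3]@np.array([(u-c["cx"])/c["fx"],(v-c["cy"])/c["fy"],1]);o=T[:3,3]
    return o+d*(z-o[2])/d[2]
E
python3 - <<'E'
from h import *
ims=[]
for n in("scene","top"):
    c=r.capture(n);ims.append(c["frame"]);print(n,np.round(c["world_from_camera"],3).tolist(),c["fx"])
    for l in("tub","lid_76","lid_94","lid_112"):
        for d in r.trace(l,n)[:4]:
            e=d["extent"];m=d["pixels"];v,u=np.nonzero(m)
            z=.08 if l=="tub" else .011
            print(l,round(d["score"],2),np.round(e),np.round(ray(c,(e[0]+e[2])/2,(e[1]+e[3])/2,z),3),"w",round(np.linalg.norm(ray(c,e[0],(e[1]+e[3])/2,z)-ray(c,e[2],(e[1]+e[3])/2,z)),4),"rgb",np.median(c["frame"][m],axis=0))
cv2.imwrite("pics/a.png",cv2.resize(cv2.cvtColor(np.vstack(ims),cv2.COLOR_RGB2BGR),(400,600)))
cv2.imwrite("pics/top.png",cv2.resize(cv2.cvtColor(ims[1],cv2.COLOR_RGB2BGR),(800,600)))
cv2.imwrite("pics/scene.png",cv2.resize(cv2.cvtColor(ims[0],cv2.COLOR_RGB2BGR),(800,600)))
print(r.get_state())
E
```

```text
scene [[0.442, 0.74, -0.506, 1.277], [0.897, -0.368, 0.246, -0.279], [-0.004, -0.563, -0.827, 1.228], [0.0, 0.0, 0.0, 1.0]] 489.4852902207223
tub 0.69 [253. 114. 285. 151.] [0.423 0.176 0.08 ] w 0.0967 rgb [50. 53. 51.]
lid_76 0.84 [328. 118. 360. 144.] [0.474 0.423 0.011] w 0.1052 rgb [167.  42.  39.]
lid_76 0.8 [317. 162. 342. 185.] [0.598 0.294 0.011] w 0.0752 rgb [169.  43.  41.]
lid_76 0.78 [153. 264. 191. 294.] [ 0.708 -0.258  0.011] w 0.1007 rgb [32. 32. 34.]
lid_76 0.58 [275. 195. 306. 220.] [0.652 0.129 0.011] w 0.0901 rgb [172.  46.  43.]
lid_94 0.84 [328. 118. 360. 144.] [0.474 0.423 0.011] w 0.1052 rgb [167.  42.  39.]
lid_94 0.8 [317. 162. 342. 185.] [0.598 0.294 0.011] w 0.0752 rgb [169.  43.  41.]
lid_94 0.78 [153. 264. 191. 294.] [ 0.708 -0.258  0.011] w 0.1007 rgb [32. 32. 34.]
lid_94 0.58 [275. 195. 306. 220.] [0.652 0.129 0.011] w 0.0901 rgb [172.  46.  43.]
lid_112 0.84 [328. 118. 360. 144.] [0.474 0.423 0.011] w 0.1052 rgb [167.  42.  39.]
lid_112 0.8 [317. 162. 342. 185.] [0.598 0.294 0.011] w 0.0752 rgb [169.  43.  41.]
lid_112 0.78 [153. 264. 191. 294.] [ 0.70
[... 1340 characters left out ...]
187.  50.  45.]
{'time_s': 0.5, 'joints': array([ 8.80105202e+01,  2.05480398e+01,  6.78517677e-01, -1.29604840e-03,
       -7.01363208e+01, -1.65064952e+01]), 'qd': array([ 0.0353327 , -0.05988251,  0.01975026,  0.02966252, -0.04839704,
       -0.10611076]), 'joint_torque': array([ 9.19469348e-04, -5.81802034e+01,  2.93067563e+01,  6.99716762e+00,
        1.19101099e-02, -3.10707833e-05]), 'tcp_pos': array([0.21414172, 0.64007026, 0.22651201]), 'eef_rot': array([ 1.79994052e+02, -4.91456016e-04, -1.84964154e+01]), 'contact_force': array([ 0.54691751,  0.75250263, -0.14039213]), 'moment': array([0.01569887, 0.01840236, 0.00569576]), 'gripper_force': 0.0, 'gripper_width': 0.08756697011859423}
```

View pics/top.png

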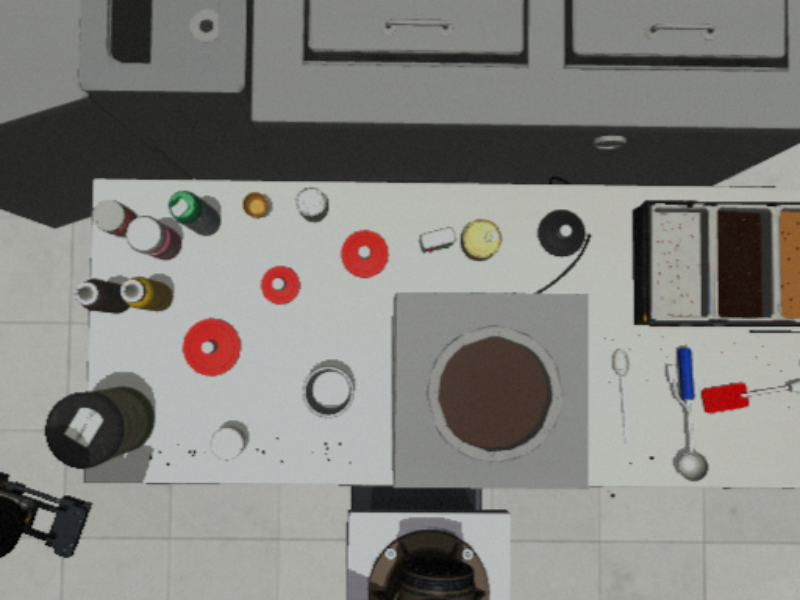

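View pics/scene.png

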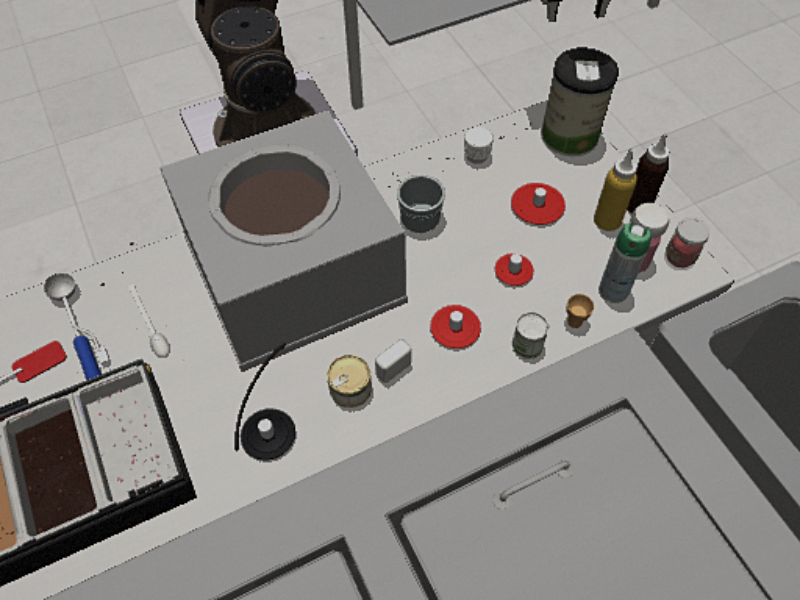

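The top view shows three red discs at about (211,347), (280,285) and (365,254), in 800x600 pixels. By diameter, the one at (365,254) is lid_94. The tub is at (329,389), next to a tall box whose corner is at (394,293). The black look-alike is at (561,232). I'll refine these by segmenting colour and triangulating.

```bash
cat >> h.py <<'E'
def P(c):
    T=np.linalg.inv(np.array(c["world_from_camera"]));return np.array([[c["fx"],0,c["cx"]],[0,c["fy"],c["cy"]],[0,0,1]])@T[:3]
def proj(c,X):
    p=P(c)@np.append(X.T,np.ones((1,len(X))),0);return (p[:2]/p[2]).T
def tri(c1,p1,c2,p2):
    X=cv2.triangulatePoints(P(c1),P(c2),np.array(p1,float).reshape(2,1),np.array(p2,float).reshape(2,1)).ravel();return X[:3]/X[3]
E
python3 - <<'E'
from h import *
from scipy.optimize import minimize
cs={n:r.capture(n) for n in("scene","top")}
S=512/800
f=lambda u,v:(u*S,v*S)
print("box corner",tri(cs["scene"],f(405,233),cs["top"],f(394,293)), tri(cs["scene"],f(335,113),cs["top"],f(394,487)))
for n,c in cs.items():
    I=c["frame"].astype(int);m=((I[...,0]>110)&(I[...,1]<90)&(I[...,2]<90)).astype(np.uint8)
    k,l,st,ce=cv2.connectedComponentsWithStats(m)
    for i in range(1,k):
        if st[i,4]<150: continue
        cn=max(cv2.findContours((l==i).astype(np.uint8),0,1)[0],key=len)[:,0].astype(float)
        h=cv2.convexHull(cn.astype(np.float32))[:,0]
        X=np.array([ray(c,u,v,.010) for u,v in h]);A=np.c_[2*X[:,:2],np.ones(len(X))];s=np.linalg.lstsq(A,(X[:,:2]**2).sum(1),rcond=None)[0]
        print(n,"lid",np.round(s[:2],4),"d",round(2*np.sqrt(s[2]+s[0]**2+s[1]**2),4))
    G=cv2.cvtColor(c["frame"],cv2.COLOR_RGB2BGR)
    x,y={"scene":(245,105),"top":(180,220)}[n]
    cv2.imwrite(f"pics/tub_{n}.png",cv2.resize(G[y:y+60,x:x+60],(400,400),interpolation=cv2.INTER_NEAREST))
a,b=[cv2.imread(f"pics/tub_{n}.png") for n in cs];cv2.imwrite("pics/tubs.png",np.hstack([a,b]))
E
```

```text
box corner [0.56053352 0.07409466 0.21168886] [0.23688157 0.07744863 0.20990805]
scene lid [0.4686 0.4266] d 0.1099
scene lid [0.5913 0.2949] d 0.0734
scene lid [0.655  0.1302] d 0.092
scene lid [ 0.3841 -0.5798] d 0.083
top lid [0.6517 0.1315] d 0.0913
top lid [0.5886 0.2961] d 0.0735
top lid [0.4658 0.4276] d 0.1101
top lid [ 0.3793 -0.5755] d 0.0853
```

View pics/tubs.png

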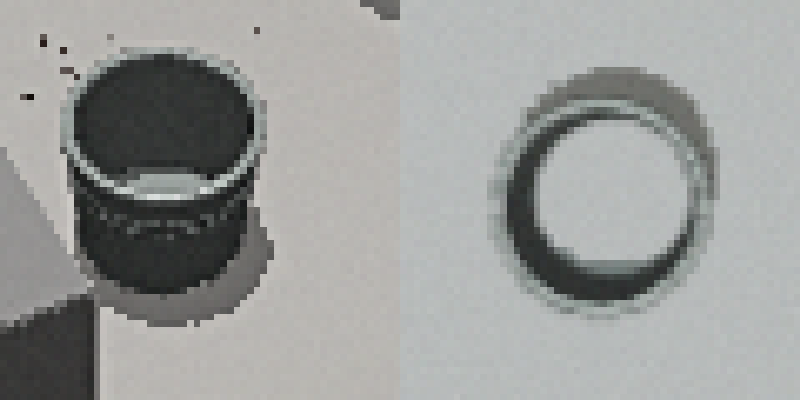

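The crop shows the tub rim centred near scene pixel (269.4,123.5) and top pixel (210.1,251.3). I'll triangulate that, and the canister near the arm as well.

Run:
```python
from h import *
s=r.capture("scene");t=r.capture("top")
print(tri(s,(269.4,123.5),t,(210.1,251.3)),ray(s,269.4,123.5,.079),ray(t,210.1,251.3,.079))
print("canister",tri(s,(587*.64,70*.64),t,(85*.64,428*.64)),"spray",tri(s,(634*.64,228*.64),t,(183*.64,205*.64)))
# knob top centre of lid_94
print("knob",tri(s,(456*.64,315*.64),t,(367*.64,254*.64)))
```

```text
[0.38296658 0.1954224  0.06951153] [0.39099989 0.19317263 0.079     ] [0.38278708 0.19312079 0.079     ]
canister [0.32587496 0.60314866 0.18212101] spray [0.7110471  0.44120334 0.18922441]
knob [0.64915482 0.12931396 0.03840599]
```

Emit:
drive_tool(commands=[{"tz": 0.08},{"tz": 0.16},{"tz": 0.22},{"tz": 0.22}])

```text
invalid input
```

Emit:
drive_tool(commands=[{"hand": 0,"tx": 0,"ty": 0,"tz": 0.08,"turn": 0},{"hand": 0,"tx": 0,"ty": 0,"tz": 0.16,"turn": 0},{"hand": 0,"tx": 0,"ty": 0,"tz": 0.22,"turn": 0},{"hand": 0,"tx": 0,"ty": 0,"tz": 0.22,"turn": 0}], grip_force=20)

```text
time_s: 1.1
tcp_pos: [0.2151, 0.6419, 0.3657]
eef_rot: [-179.4, 0.0, -18.5]
contact_force: [0.1, 0.3, 0.1]
gripper_width: 0.0877
gripper_force: 0.0
```

Emit:
drive_tool(commands=[{"hand": 0,"tx": 0.732,"ty": -0.848,"tz": 0,"turn": -0.96},{"hand": 0,"tx": 0.732,"ty": -0.848,"tz": 0,"turn": -0.96},{"hand": 0,"tx": 0.732,"ty": -0.848,"tz": 0,"turn": -0.96},{"hand": 0,"tx": 0.732,"ty": -0.848,"tz": 0,"turn": -0.96},{"hand": 0,"tx": 0.732,"ty": -0.848,"tz": 0,"turn": -0.96},{"hand": 0,"tx": 0.732,"ty": -0.848,"tz": 0,"turn": -0.96},{"hand": 0,"tx": 0.732,"ty": -0.848,"tz": 0,"turn": -0.96},{"hand": 0,"tx": 0.732,"ty": -0.848,"tz": 0,"turn": -0.96},{"hand": 0,"tx": 0.732,"ty": -0.848,"tz": 0,"turn": -0.96},{"hand": 0,"tx": 0.732,"ty": -0.848,"tz": 0,"turn": -0.96}])

```text
time_s: 2.1
tcp_pos: [0.5417, 0.2598, 0.3586]
eef_rot: [-180.0, 0.0, -104.8]
contact_force: [0.8, 1.4, 0.1]
gripper_width: 0.0873
gripper_force: 0.0
```

Emit:
drive_tool(commands=[{"hand": 0,"tx": 0.187,"ty": -0.215,"tz": 0,"turn": 0},{"hand": 0,"tx": 0.187,"ty": -0.215,"tz": 0,"turn": 0},{"hand": 0,"tx": 0.187,"ty": -0.215,"tz": 0,"turn": 0},{"hand": 0,"tx": 0.187,"ty": -0.215,"tz": 0,"turn": 0},{"hand": 0,"tx": 0.187,"ty": -0.215,"tz": -0.2,"turn": 0},{"hand": 0,"tx": 0.187,"ty": -0.215,"tz": -0.35,"turn": 0},{"hand": 0,"tx": 0.187,"ty": -0.215,"tz": -0.45,"turn": 0},{"hand": 0,"tx": 0.187,"ty": -0.215,"tz": -0.45,"turn": 0},{"hand": 0,"tx": 0.187,"ty": -0.215,"tz": -0.45,"turn": 0},{"hand": 0,"tx": 0.187,"ty": -0.215,"tz": -0.45,"turn": 0}])

```text
time_s: 3.1
tcp_pos: [0.6498, 0.1313, 0.0828]
eef_rot: [179.6, -0.2, -104.5]
contact_force: [-0.7, -0.3, 0.8]
gripper_width: 0.0878
gripper_force: 0.0
```

Run:
```python
from h import *
s=r.capture("scene");t=r.capture("top")
o=[]
for c,x,y in((s,225,140),(t,170,110)):
    G=cv2.cvtColor(c["frame"],cv2.COLOR_RGB2BGR)[y:y+120,x:x+120];o.append(cv2.resize(G,(400,400)))
cv2.imwrite("pics/near.png",np.hstack(o));S=r.get_state();print(S["tcp_pos"],S["eef_rot"],S["time_s"])
p=S["tcp_pos"]-[0,0,0]
for c in(s,t):print(proj(c,np.array([p])))
```

```text
[0.65048595 0.13150122 0.08421403] [ 179.65723023   -0.25981596 -104.47246282] 3.2
[[292.03678063 193.01414028]]
[[232.39516249 159.54502229]]
```

View pics/near.png

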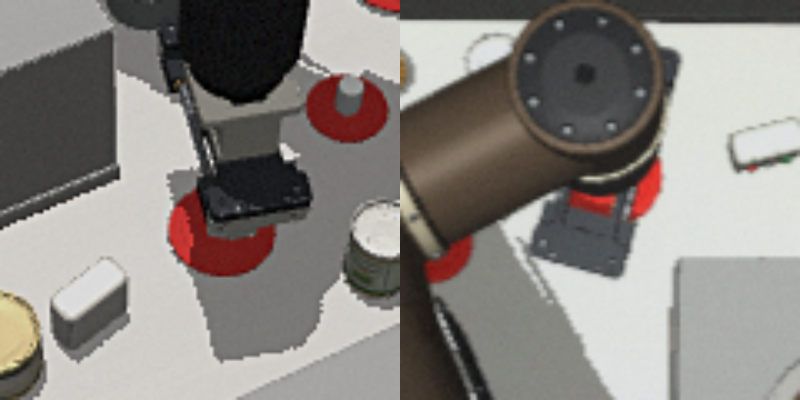

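The gripper is right over lid_94: the knob is hidden between the fingers and the red flange surrounds them. Descending and gripping.

Emit:
drive_tool(commands=[{"hand": 0,"tx": 0.003,"ty": 0,"tz": -0.05,"turn": 0},{"hand": 0,"tx": 0.003,"ty": 0,"tz": -0.09,"turn": 0},{"hand": 0,"tx": 0.003,"ty": 0,"tz": -0.112,"turn": 0},{"hand": 0,"tx": 0.003,"ty": 0,"tz": -0.112,"turn": 0},{"hand": 0,"tx": 0.003,"ty": 0,"tz": -0.112,"turn": 0},{"hand": 0,"tx": 0.003,"ty": 0,"tz": -0.112,"turn": 0}])

```text
time_s: 3.8
tcp_pos: [0.656, 0.1331, 0.0233]
eef_rot: [-179.9, 0.1, -104.4]
contact_force: [0.3, 0.2, 0.8]
gripper_width: 0.0876
gripper_force: 0.0
```

```bash
python3 -c "
from h import *
S=r.get_state();print(S['tcp_pos'],S['eef_rot'],S['joints'].round(1),S['contact_force'])"
```

```text
[0.65602424 0.13311242 0.02326741] [-1.79870388e+02  9.10708099e-02 -1.04417565e+02] [ 28.1  30.2 -13.1   0.  -46.6 -42.6] [0.27147648 0.17341338 0.81521885]
```

Emit:
drive_tool(commands=[{"hand": 0,"tx": -0.003,"ty": -0.003,"tz": -0.012,"turn": 0},{"hand": 0,"tx": -0.003,"ty": -0.003,"tz": -0.012,"turn": 0},{"hand": 0,"tx": -0.003,"ty": -0.003,"tz": -0.012,"turn": 0},{"hand": 1,"tx": -0.003,"ty": -0.003,"tz": -0.012,"turn": 0},{"hand": 1,"tx": -0.003,"ty": -0.003,"tz": -0.012,"turn": 0},{"hand": 1,"tx": -0.003,"ty": -0.003,"tz": -0.012,"turn": 0},{"hand": 1,"tx": -0.003,"ty": -0.003,"tz": -0.012,"turn": 0},{"hand": 1,"tx": -0.003,"ty": -0.003,"tz": -0.012,"turn": 0},{"hand": 1,"tx": -0.003,"ty": -0.003,"tz": -0.012,"turn": 0},{"hand": 1,"tx": -0.003,"ty": -0.003,"tz": -0.012,"turn": 0}])

```text
time_s: 4.8
tcp_pos: [0.6531, 0.1309, 0.0142]
eef_rot: [-180.0, 0.0, -104.4]
contact_force: [-0.4, -0.1, -0.2]
gripper_width: 0.037
gripper_force: 0.0
```

Emit:
drive_tool(commands=[{"hand": 1,"tx": 0,"ty": 0,"tz": 0,"turn": 0},{"hand": 1,"tx": 0,"ty": 0,"tz": 0,"turn": 0},{"hand": 1,"tx": 0,"ty": 0,"tz": 0,"turn": 0},{"hand": 1,"tx": 0,"ty": 0,"tz": 0,"turn": 0},{"hand": 1,"tx": 0,"ty": 0,"tz": 0,"turn": 0}])

```text
time_s: 5.3
tcp_pos: [0.6531, 0.1308, 0.0142]
eef_rot: [-180.0, 0.0, -104.4]
contact_force: [0.7, 0.4, 0.5]
gripper_width: 0.0233
gripper_force: 20.0
```

Emit:
drive_tool(commands=[{"hand": 1,"tx": 0,"ty": 0,"tz": 0.03,"turn": 0},{"hand": 1,"tx": 0,"ty": 0,"tz": 0.08,"turn": 0},{"hand": 1,"tx": 0,"ty": 0,"tz": 0.15,"turn": 0},{"hand": 1,"tx": 0,"ty": 0,"tz": 0.22,"turn": 0},{"hand": 1,"tx": 0,"ty": 0,"tz": 0.29,"turn": 0},{"hand": 1,"tx": 0,"ty": 0,"tz": 0.36,"turn": 0},{"hand": 1,"tx": 0,"ty": 0,"tz": 0.4,"turn": 0},{"hand": 1,"tx": 0,"ty": 0,"tz": 0.4,"turn": 0}])

```text
time_s: 6.1
tcp_pos: [0.6548, 0.1313, 0.2591]
eef_rot: [-179.6, 0.2, -104.4]
contact_force: [0.3, 0.5, -1.1]
gripper_width: 0.0233
gripper_force: 20.0
```

Emit:
drive_tool(commands=[{"hand": 1,"tx": -0.06,"ty": 0.014,"tz": 0,"turn": 0},{"hand": 1,"tx": -0.12,"ty": 0.028,"tz": 0,"turn": 0},{"hand": 1,"tx": -0.18,"ty": 0.042,"tz": 0,"turn": 0},{"hand": 1,"tx": -0.24,"ty": 0.056,"tz": 0,"turn": 0},{"hand": 1,"tx": -0.3,"ty": 0.07,"tz": 0,"turn": 0},{"hand": 1,"tx": -0.36,"ty": 0.084,"tz": 0,"turn": 0},{"hand": 1,"tx": -0.42,"ty": 0.098,"tz": 0,"turn": 0},{"hand": 1,"tx": -0.443,"ty": 0.103,"tz": 0,"turn": 0},{"hand": 1,"tx": -0.443,"ty": 0.103,"tz": 0,"turn": 0},{"hand": 1,"tx": -0.443,"ty": 0.103,"tz": 0,"turn": 0}])

```text
time_s: 7.1
tcp_pos: [0.3872, 0.1927, 0.2539]
eef_rot: [180.0, -0.0, -104.4]
contact_force: [1.2, -0.8, 0.2]
gripper_width: 0.0233
gripper_force: 20.0
```

Run:
```python
from h import *
s=r.capture("scene");t=r.capture("top")
o=[]
for c,x,y in((s,215,60),(t,150,190)):
    G=cv2.cvtColor(c["frame"],cv2.COLOR_RGB2BGR)[y:y+100,x:x+100];o.append(cv2.resize(G,(400,400)))
cv2.imwrite("pics/over.png",np.hstack(o));S=r.get_state();print(S["tcp_pos"],S["eef_rot"],S["time_s"],S["joints"].round(1),S["gripper_width"])
```

```text
[0.387708   0.19250424 0.25374353] [ 1.79981796e+02 -4.21730213e-02 -1.04463515e+02] 7.2 [ 52.7  -4.2 -25.3  -0.  -68.9 -67.2] 0.023479692273135545
```

View pics/over.png

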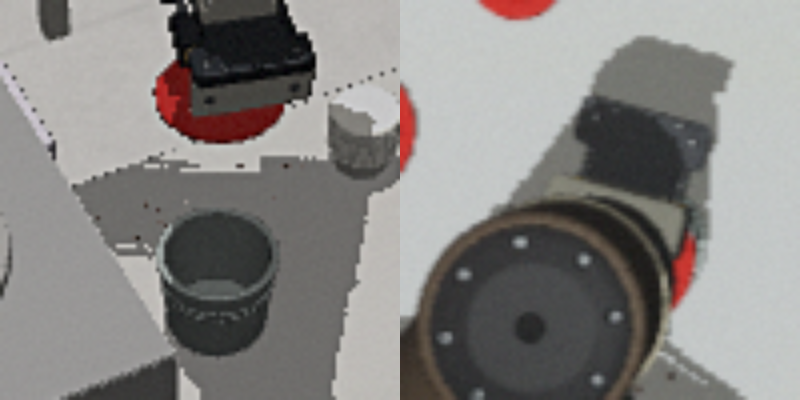

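The lid is held level above the tub; in the crop the rim centre is at about (218,253). I'll lower it to just above the rim, then measure flange against rim in the same image.

Emit:
drive_tool(commands=[{"hand": 1,"tx": 0,"ty": 0,"tz": -0.06,"turn": 0},{"hand": 1,"tx": 0,"ty": 0,"tz": -0.12,"turn": 0},{"hand": 1,"tx": 0,"ty": 0,"tz": -0.17,"turn": 0},{"hand": 1,"tx": 0,"ty": 0,"tz": -0.2,"turn": 0},{"hand": 1,"tx": 0,"ty": 0,"tz": -0.2,"turn": 0},{"hand": 1,"tx": 0,"ty": 0,"tz": -0.2,"turn": 0}])

```text
time_s: 7.8
tcp_pos: [0.3879, 0.1925, 0.1342]
eef_rot: [180.0, -0.1, -104.5]
contact_force: [0.1, -0.2, -0.2]
gripper_width: 0.0236
gripper_force: 20.0
```

Run:
```python
from h import *
s=r.capture("scene");S=r.get_state();p=S["tcp_pos"];print(p,S["eef_rot"],S["time_s"])
x,y,k=235,80,10
G=cv2.resize(cv2.cvtColor(s["frame"],cv2.COLOR_RGB2BGR)[y:y+60,x:x+70],None,fx=k,fy=k,interpolation=cv2.INTER_NEAREST)
a=np.linspace(0,2*np.pi,90)
def ring(cx,cy,z,R,col):
    q=proj(s,np.c_[cx+R*np.cos(a),cy+R*np.sin(a),0*a+z]);q=((q+.5-[x,y])*k).astype(int)
    cv2.polylines(G,[q],True,col,1)
# predicted rim (tub at TCP) and flange underside/top edge
ring(p[0],p[1],.079,.0475,(0,255,255))
ring(p[0],p[1],p[2]-.0142+.011,.047,(0,255,0))
ring(.387,.193,0,.040,(255,255,0))
cv2.imwrite("pics/cmp.png",G)
```

```text
[0.38816962 0.19291058 0.13485891] [-1.79967343e+02  1.53477482e-02 -1.04465074e+02] 7.85
```

View pics/cmp.png

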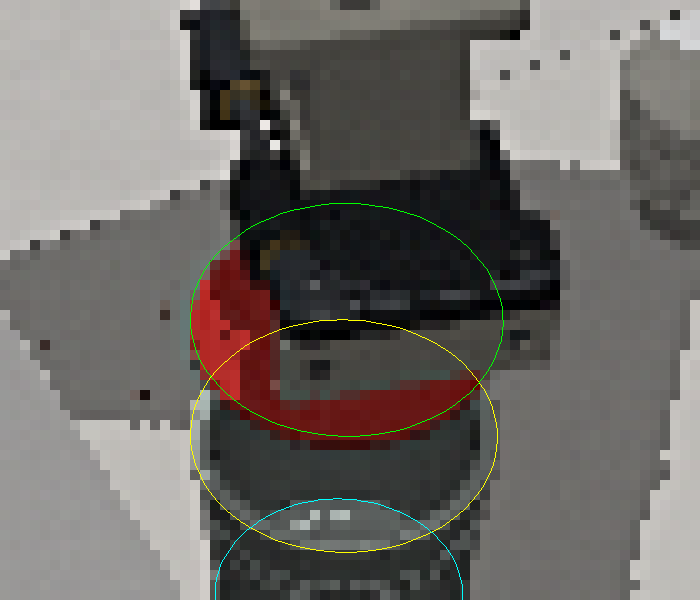

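The green ring (predicted lid) and the yellow ring (predicted rim) both match the image to about 1 mm. Splitting the difference with the top view gives x ≈ 0.386. Lowering gently.

Emit:
drive_tool(commands=[{"hand": 1,"tx": -0.003,"ty": 0,"tz": -0.02,"turn": 0},{"hand": 1,"tx": -0.003,"ty": 0,"tz": -0.04,"turn": 0},{"hand": 1,"tx": -0.003,"ty": 0,"tz": -0.055,"turn": 0},{"hand": 1,"tx": -0.003,"ty": 0,"tz": -0.062,"turn": 0},{"hand": 1,"tx": -0.003,"ty": 0,"tz": -0.068,"turn": 0},{"hand": 1,"tx": -0.003,"ty": 0,"tz": -0.07,"turn": 0},{"hand": 1,"tx": -0.003,"ty": 0,"tz": -0.07,"turn": 0}])

```text
time_s: 8.55
tcp_pos: [0.3856, 0.1927, 0.0924]
eef_rot: [-180.0, 0.0, -104.4]
contact_force: [-0.2, -0.1, -1.4]
gripper_width: 0.0235
gripper_force: 20.0
```

Emit:
drive_tool(commands=[{"hand": 1,"tx": 0,"ty": 0,"tz": -0.002,"turn": 0},{"hand": 1,"tx": 0,"ty": 0,"tz": -0.004,"turn": 0},{"hand": 1,"tx": 0,"ty": 0,"tz": -0.005,"turn": 0},{"hand": 1,"tx": 0,"ty": 0,"tz": -0.005,"turn": 0},{"hand": 1,"tx": 0,"ty": 0,"tz": -0.005,"turn": 0}])

```text
time_s: 9.05
tcp_pos: [0.3855, 0.1926, 0.0892]
eef_rot: [-180.0, 0.0, -104.4]
contact_force: [0.5, 0.3, 0.1]
gripper_width: 0.0237
gripper_force: 20.0
```

Emit:
drive_tool(commands=[{"hand": 1,"tx": 0,"ty": 0,"tz": -0.001,"turn": 0},{"hand": 1,"tx": 0,"ty": 0,"tz": -0.002,"turn": 0},{"hand": 1,"tx": 0,"ty": 0,"tz": -0.003,"turn": 0},{"hand": 1,"tx": 0,"ty": 0,"tz": -0.004,"turn": 0},{"hand": 1,"tx": 0,"ty": 0,"tz": -0.004,"turn": 0},{"hand": 1,"tx": 0,"ty": 0,"tz": -0.004,"turn": 0}])

```text
time_s: 9.65
tcp_pos: [0.3855, 0.1927, 0.0873]
eef_rot: [-180.0, 0.0, -104.4]
contact_force: [-3.2, -0.8, 8.2]
gripper_width: 0.0237
gripper_force: 20.0
```

Contact at TCP z 0.0873, which is the expected seated height. Releasing, then rising straight up.

Emit:
drive_tool(commands=[{"hand": 0,"tx": 0,"ty": 0,"tz": 0,"turn": 0},{"hand": 0,"tx": 0,"ty": 0,"tz": 0,"turn": 0},{"hand": 0,"tx": 0,"ty": 0,"tz": 0,"turn": 0},{"hand": 0,"tx": 0,"ty": 0,"tz": 0,"turn": 0},{"hand": 0,"tx": 0,"ty": 0,"tz": 0,"turn": 0},{"hand": 0,"tx": 0,"ty": 0,"tz": 0,"turn": 0},{"hand": 0,"tx": 0,"ty": 0,"tz": 0,"turn": 0},{"hand": 0,"tx": 0,"ty": 0,"tz": 0,"turn": 0}])

```text
time_s: 10.45
tcp_pos: [0.3854, 0.1926, 0.0867]
eef_rot: [180.0, -0.0, -104.4]
contact_force: [-0.7, -0.4, -0.6]
gripper_width: 0.082
gripper_force: 0.0
```

Emit:
drive_tool(commands=[{"hand": 0,"tx": 0,"ty": 0,"tz": 0.02,"turn": 0},{"hand": 0,"tx": 0,"ty": 0,"tz": 0.06,"turn": 0},{"hand": 0,"tx": 0,"ty": 0,"tz": 0.12,"turn": 0},{"hand": 0,"tx": 0,"ty": 0,"tz": 0.2,"turn": 0},{"hand": 0,"tx": 0,"ty": 0,"tz": 0.28,"turn": 0},{"hand": 0,"tx": 0.05,"ty": 0.06,"tz": 0.34,"turn": 0},{"hand": 0,"tx": 0.1,"ty": 0.12,"tz": 0.36,"turn": 0},{"hand": 0,"tx": 0.15,"ty": 0.2,"tz": 0.36,"turn": 0},{"hand": 0,"tx": 0.2,"ty": 0.26,"tz": 0.36,"turn": 0},{"hand": 0,"tx": 0.2,"ty": 0.32,"tz": 0.36,"turn": 0}])

```text
time_s: 11.45
tcp_pos: [0.5077, 0.3857, 0.3018]
eef_rot: [-180.0, -0.1, -104.5]
contact_force: [0.3, -0.1, 0.7]
gripper_width: 0.0879
gripper_force: 0.0
```

Run:
```python
from h import *
s=r.capture("scene");t=r.capture("top");S=r.get_state();print(S["tcp_pos"],S["time_s"])
k=8;a=np.linspace(0,2*np.pi,90);o=[]
for c,x,y in((s,240,90),(t,180,220)):
    G=cv2.resize(cv2.cvtColor(c["frame"],cv2.COLOR_RGB2BGR)[y:y+70,x:x+50],None,fx=k,fy=k,interpolation=cv2.INTER_NEAREST)
    q=proj(c,np.c_[.3855+.047*np.cos(a),.1927+.047*np.sin(a),0*a+.084]);cv2.polylines(G,[((q+.5-[x,y])*k).astype(int)],True,(0,255,0),1);o.append(G)
cv2.imwrite("pics/end.png",np.hstack(o))
```

```text
[0.50615648 0.38847004 0.29977294] 11.55
```

View pics/end.png

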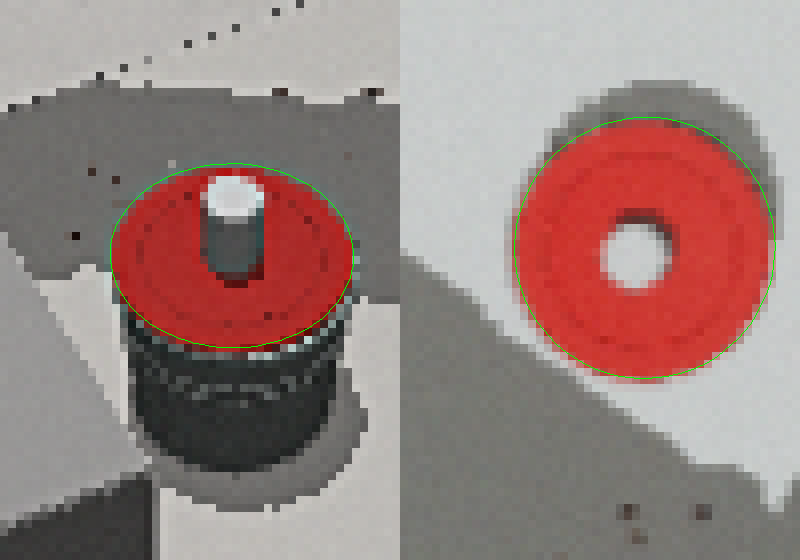

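The red lid sits flat and centred on the tub in both views, matching the predicted seated ring. Handing in.

```bash
python3 -c "
from plant import r
print(r.close_job())"
```

```text
the job is handed in; nothing more can be done
None
```

I set lid_94 gently on the tub, where the last pictures from both cameras show it flat and centred; the arm touched neither the other lids nor the black look-alike, and the job is handed in (about 11.5 s used).

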